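# Lock a slotted shim onto the stop post

## Task

Pick up the orange slotted shim by its upright fin and slide it sideways, slot first, along the channel between the two rails of the stop fixture and under the brass cap of its post, gently, until you feel the end of the slot come home against the post. Then turn the shim a quarter turn about the post, either way, so that its slot faces a side rail, crosswise to the slot of the blue shim below, and let go with it settled flat, fully down in the blue shim's recess. Do not force anything and leave the other things where they are.

Things in the scene. Friction and masses are not known exactly. Their poses are not given: they have to be found in the camera images.
- shim: orange slotted disc lying loose on the paper job sheets (6 mm thick), 0.13 to 0.21 kg. Origin: centre of its lowest face, z up. From there up: a steel boss 40 mm across, 4 mm high; then the disc, 68 mm across, z = 4 to 16 mm. A slot 13 mm wide runs through both from the axis (round end) to the rim towards the shim's +x; over the last 8 mm the mouth flares to 20 mm. A grip fin stands on top, opposite the slot.
- shim_fin (a point): middle of the shim's orange grip fin, at x = -25, y = 0, z = 30 mm of the shim. The fin is 18 mm long along the shim's x, 10 mm thick along its y, and stands from z = 16 (disc top) to z = 44 mm.
- shim_mouth (a point): middle of the shim's slot mouth, 34 mm from the shim's axis in its +x direction, at z = 10 mm of the shim
- stop_fixture: fixed dark steel base 160 x 112 x 12 mm. Origin: centre of its underside, on the table, z up; x runs along the channel between two aluminium rails (130 mm long, z = 12 to 37 mm, inner faces at y = +36 and -36 mm). Both channel ends are open. A blue shim lies in the channel on an upright capped post.
- channel_mid (a point): point on the channel's centre line, x = 0, y = 0, z = 30 mm of the fixture, axes as the fixture's. NOT the post: the post (10 mm thick, upright, rigid) is clamped on this line anywhere from x = -26 to +26 mm of the fixture, other each time, not reported: feel for it or look. Slot play on the post is 1.5 mm each way: with the slot's end against it the shim is 1.5 mm past centre.
- seat_level (a point): x = 0, y = 0, z = 26 mm of the fixture: height of the orange shim's origin when fully down. The fixed blue shim (68 mm across, concentric with the post, top at z = 30 mm, slot towards the fixture's +x) has a round recess in its top, 44 mm across, 4.5 mm deep, for the boss (2 mm play each way). With the boss still on the blue top face the origin is at z = 30 mm.
- cap_level (a point): x = 0, y = 0, z = 50 mm of the fixture: height of the underside of the post's brass cap (18 mm across, top at z = 59 mm, on the post's axis). It is wider than the slot, so the shim cannot come on from above; it passes under with its origin between z = 30 and 34 mm of the fixture.
- swab_jar: white jar of swabs, 52 mm across, 100 mm high with the swabs, standing beyond the work; origin at the centre of its underside
- tape_roll: green roll of tape, 61 mm across, 18 mm high, lying flat; origin at the centre of its underside
- collar: bronze collar, 26 mm across, 10 mm high, on the paper; origin at the centre of its underside
- red_case: small red moulded case 90 x 55 x 42 mm; origin at the centre of its underside
Mind the look-alikes: they are no part of the job. There is more than one size of the shim; the job needs the larger.

How it is judged:
On the way:
1. the shim has been slid in sideways: it lies level between the rails in the middle of the channel, below the cap's height, its slot still along the channel (z of shim in the frame of stop_fixture between 0.023 and 0.035 m and x of shim in the frame of stop_fixture between -0.03 and 0.03 m and y of shim in the frame of stop_fixture between -0.006 and 0.006 m and angle between the x axis of shim and the x axis of stop_fixture, either way round below 0.5 rad and angle between shim's own z axis and vertical below 0.12 rad), for 0.1 s.
At the end, for the whole second after the job is handed in: The orange shim is at rest, level within 0.04 rad, fully down in the blue shim's recess (origin 24.5 to 27.5 mm above the fixture's underside, within 4 mm of the channel's centre line and 30 mm of the fixture's centre), with its slot crosswise to the channel within 0.35 rad (20 degrees), either way (z of shim in the frame of stop_fixture between 0.0245 and 0.0275 m and x of shim in the frame of stop_fixture between -0.03 and 0.03 m and y of shim in the frame of stop_fixture between -0.004 and 0.004 m and angle between the x axis of shim and the x axis of stop_fixture, either way round above 1.22 rad and angle between shim's own z axis and vertical below 0.04 rad and linear speed of shim below 0.01 m/s); the robot touches nothing.
It fails at once if while it is slid and turned (origin above 28.5 mm, not yet down in the recess) the shim is pressed against the fixture, its post or the blue shim with more than 20 N (contact force between shim and stop_fixture above 20 N and z of shim in the frame of stop_fixture above 0.0285 m).
It fails at once if the shim is pressed into its seat, or turned in it, with more than 60 N (contact force between shim and stop_fixture above 60 N).
It fails at once if the robot itself presses on the fixture with more than 40 N (contact force between any of the arm, the fingers and stop_fixture above 40 N).
It fails at once if a bystander (swab jar, tape roll, collar, red case) is moved by more than 15 mm (distance of any of swab_jar, tape_roll, collar, red_case from where it was at the start of the episode above 0.015 m).
It also fails if it takes over 54 s, if anything falls off the work surface, if the arm or the gripper's body presses on something with over 40 N, if the wrist force passes 120 N, or if a joint passes its speed limit or range.

## Robot

A 6-joint arm with a two-finger parallel gripper is mounted at the origin on a cart in front of the work surface, level with it; the furniture and walls round the work are solid. World frame = base frame: x ahead of the robot, y to its left, z up, the work surface at z = 0. Lengths are in m, angles in rad, forces in N, time in s.
With the tool pointing down it reaches from about 0.375 to 0.9 m from the base axis. Payload 3.1 kg.
Tool frame: the origin (TCP) lies midway between the tips of the shut fingers; the grasp point (between the pads) lies 19 mm behind it (manip.grasp_offset is the distance from the TCP to the grasp point, in m); z points along the fingers, y is the line along which they close (so a half turn about z gives the same grasp; the last joint's range is limited). The gripper opens to 85 mm and grips with 20 to 120 N. Pads are 22 mm wide; open, the fingers measure 114 mm over their backs; the gripper's body (76 mm by 85 mm) begins 54 mm behind the grasp point. The pads swing forward as they close: fully open they stand 13 mm farther back than shut.
Start: joints at [-1.518, 0.527, 1.433, -0, 1.181, -0.178], TCP at [0.143, -0.608, 0.231] pointing down, gripper open.
Joint ranges: [-3.08, 3.08], [-0.75, 2.2], [0.22, 2.44], [-1.43, 4.57], [0, 2.65], [-2.85, 2.85]. Speed limits (rad/s): [2.79, 2.79, 3.14, 3.14, 3.14, 3.14].

## Interface

Orientations are given as a unit quaternion [x, y, z, w].
In Python, from station import sensors, cams, order, manip gives the robot as it stands.
- The arm moves only by the tool move_arm, never from a script. Its argument "targets" is a list of rows, each an object of numbers: "dx", "dy", "dz": the shift along the world's x, y, z normalised to -1 to 1, where 1 is 25 mm; "rx", "ry", "rz": the turn, a rotation vector about the world's x, y, z normalised to -1 to 1, where 1 is 30 degrees. A call has exactly 10 rows; each row shifts and turns the commanded pose from where the row before left it; what a row does not reach is not made up. A row lasts 1/8 s, in which the tool goes at most 62.5 mm and 10.7 degrees, less where a joint would pass 70% of its speed; a pose out of reach is approached as far as the arm can. A call with a number of a shift or a turn outside -1 to 1 is refused whole. A call with a gripper value outside its range is refused whole. "claw" is the opening in per cent of the stroke, from 0 (shut) to 100 (fully open), set as the call begins (left out, the last holds). The fingers move at their own pace and stop on an object; "newtons" is the grip in N (left out, the last holds). Time passes only in rows, so rows that do not move let the fingers close, or fill a call up. It gives the time, the measured TCP pose, the force, the opening and the grip force at its end, in the units of the state.
- sensors.sense(): the state, without advancing time (a new reading comes with each control period).
- cams.snapshot(name): name is "scene" or "top"; returns the picture (400x640x3 uint8, red, green, blue); there is no depth.
- cams.camera_model(name): a dict with "fx", "fy", "cx", "cy" (pixels), "distortion" ([k1, k2, p1, p2, k3] as OpenCV has them; the pictures are not rectified), "extrinsics" (4x4, takes a point from world to camera coordinates). Camera axes: x right, y down, z forward; pixel columns grow to the right and rows downward; lengths in m; the calibration is good to about 2 mm. A picture is of the moment at which its call begins. camera_model takes no time and is no camera call.
- order.sign_off(): hands the job in; it is judged then, once.
The state is a dict: "t": time; "q": joint angles; "qd": joint speeds; "tau": joint torques, N m; "tcp_pos": TCP position; "tool_rot": TCP orientation; "force": force on the tool from outside, world axes, zero at the start; "ft_torque": the same for the moment, N m; "finger_gap": opening from 0.0 (shut) to 1.0 (fully open); "gripper_force": force on a finger pad.
Only numpy, scipy, OpenCV 4.12 (cv2) and the standard library are available. Lean on these libraries where they do the work, as an engineer would, in place of code of your own. Each camera call takes 0.05 s, during which the arm holds its last target. There are 200 camera calls.

## Working session

There is one attempt and no reset: what is moved stays moved. The work goes in short steps, Python scripts to look and compute and a tool call to move; the robot and the scene stay as the last step left them, time stands still between calls to the robot, and variables do not carry over. Pictures are saved under pics/ and viewed, at most 10 in all, crops included, and the job is handed in when it is done.

Besides the shell and the picture viewer there is one more tool, called after "Call:" as name([rows], argument=value, ...), one row to a line, values as JSON. move_arm: Moves the arm, as the interface text tells. Scaled input: -1 to 1 covers 25 mm each way for a shift and 30 degrees each way for a turn. Its arguments: {"type":"object","properties":{"targets":{"type":"array"},"claw":{"type":"number"},"newtons":{"type":"number"}},"required":["targets"]}

```bash
mkdir -p pics; python3 - <<'E'
from station import sensors, cams, order, manip
import cv2,numpy as np
for n in ("scene","top"):
    im=cams.snapshot(n); cv2.imwrite(f"pics/{n}0.png",im[:,:,::-1])
    m=cams.camera_model(n); print(n,{k:(np.round(v,4).tolist()) for k,v in m.items()})
print(sensors.sense(), manip.grasp_offset)
E
```

```text
scene {'fx': 504.6151, 'fy': 504.6151, 'cx': 326.752, 'cy': 205.5206, 'distortion': [-0.0871, 0.0, 0.0, 0.0, 0.0], 'extrinsics': [[-0.6356, -0.7718, 0.0206, 0.2944], [-0.4337, 0.3348, -0.8365, 0.2712], [0.6387, -0.5406, -0.5475, 1.0809], [0.0, 0.0, 0.0, 1.0]]}
top {'fx': 519.1869, 'fy': 519.1869, 'cx': 322.2043, 'cy': 196.0854, 'distortion': [0.0558, 0.0, 0.0, 0.0, 0.0], 'extrinsics': [[-0.0182, -0.9998, -0.0031, -0.0325], [-0.9919, 0.0184, -0.1257, 0.4857], [0.1258, 0.0008, -0.9921, 1.3628], [0.0, 0.0, 0.0, 1.0]]}
{'t': 0.1, 'q': array([-1.51853903e+00,  5.28373496e-01,  1.43377128e+00, -2.11794784e-05,
        1.18141243e+00, -1.78495393e-01]), 'qd': array([ 0.00142201, -0.00374751, -0.00306603, -0.00112336,  0.00059257,
       -0.00091063]), 'tau': array([-8.98944654e-05, -4.43305027e+01, -1.78586715e+01, -3.44794498e-04,
        3.92032831e-03,  2.07658552e-06]), 'tcp_pos': array([ 0.14293542, -0.60777278,  0.23043222]), 'tool_rot': array([ 9.93350586e-01,  1.15124487e-01,  5.21855995e-05, -9.80937710e-04]), 'force': array([-0.072933  , -0.63645156,  0.07735924]), 'ft_torque': array([-0.01614367, -0.02148719, -0.00204782]), 'gripper_force': 0.0, 'finger_gap': 0.9992688149152898} 0.0187
```

View pics/top0.png

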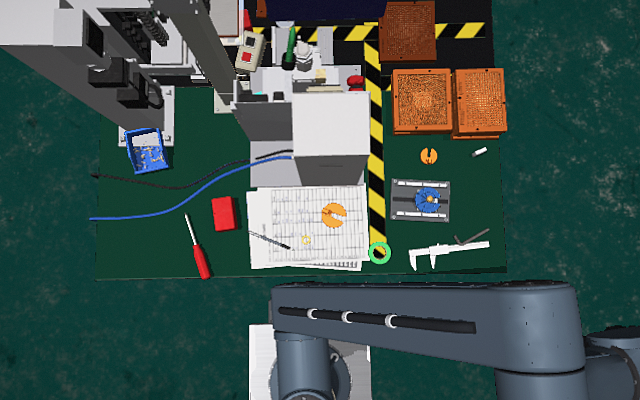

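View pics/scene0.png

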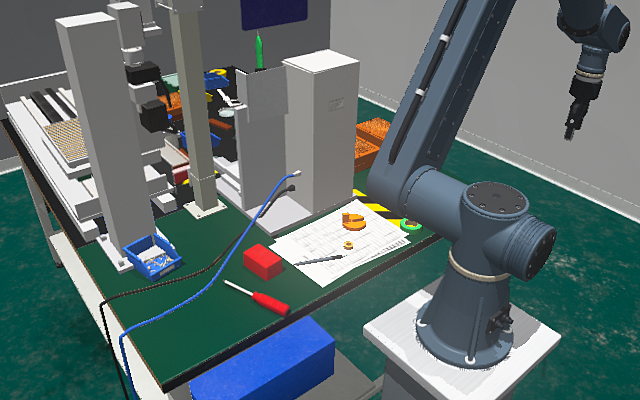

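```bash
python3 - <<'E'
import cv2,numpy as np
im=cv2.imread("pics/top0.png")
a=cv2.resize(im[190:250,295:365],None,fx=8,fy=8,interpolation=cv2.INTER_CUBIC)[:,:]
a=cv2.resize(im[190:250,300:360],(400,400),interpolation=cv2.INTER_CUBIC)
b=cv2.resize(im[170:230,390:450],(400,400),interpolation=cv2.INTER_CUBIC)
c=np.hstack([a,b])
cv2.imwrite("pics/crop1.png",c)
E
```

```text
(no output)
```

View pics/crop1.png

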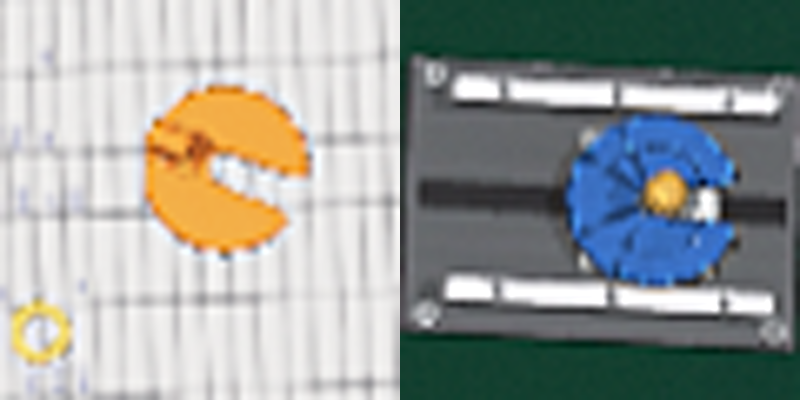

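Candidates: the orange slotted disc on the paper at top-image (334,215), which is the larger one, and a smaller slotted disc on the green mat at (429,156). The brass cap (429,199) and the yellow collar (306,239) are also a similar colour. I choose (334,215): it lies on the paper, has its fin at the left (upper left in the crop) and its slot pointing right and slightly down. The fixture is centred at about (421,200), with the blue shim's slot to the right, and the cap at about (430,199).

```bash
cat > h.py <<'E'
import cv2,numpy as np
from scipy.optimize import minimize
from station import sensors,cams,order,manip
def proj(n,P):
    m=cams.camera_model(n);E=np.array(m["extrinsics"])
    K=np.array([[m["fx"],0,m["cx"]],[0,m["fy"],m["cy"]],[0,0,1]])
    return cv2.projectPoints(np.float64(P),cv2.Rodrigues(E[:3,:3])[0],E[:3,3],K,np.float64(m["distortion"]))[0][:,0]
def unproj(n,uv,z):
    m=cams.camera_model(n);E=np.array(m["extrinsics"])
    K=np.array([[m["fx"],0,m["cx"]],[0,m["fy"],m["cy"]],[0,0,1]])
    r=cv2.undistortPoints(np.float64(uv).reshape(-1,1,2),K,np.float64(m["distortion"]))[:,0]
    d=np.c_[r,np.ones(len(r))]@E[:3,:3];c=-E[:3,:3].T@E[:3,3]
    return c+d*((z-c[2])/d[:,2])[:,None]
def slotdisc(R=.034):
    a=np.linspace(.297,2*np.pi-.297,60);b=np.linspace(np.pi/2,1.5*np.pi,12)[::-1]
    arc=np.c_[R*np.cos(a),R*np.sin(a)]
    s=R-.008
    return np.r_[arc,[[s,-.0065]],np.c_[.0065*np.cos(b),.0065*np.sin(b)],[[s,.0065]]]
def box(x0,x1,y0,y1,z0,z1): return np.array([[x,y,z] for x in(x0,x1) for y in(y0,y1) for z in(z0,z1)])
def place(P,p):
    c,s=np.cos(p[2]),np.sin(p[2]);return np.c_[P[:,0]*c-P[:,1]*s+p[0],P[:,0]*s+P[:,1]*c+p[1],P[:,2]]
def render(n,p,polys,hulls,win,S=8):
    x0,y0,x1,y1=win;I=np.zeros(((y1-y0)*S,(x1-x0)*S),np.uint8)
    f=lambda P:np.int32(np.round(((proj(n,place(P,p))-[x0,y0]+.5)*S-.5)*16))
    for P in polys: cv2.fillPoly(I,[f(P)],255,shift=4)
    for P in hulls: cv2.fillPoly(I,[cv2.convexHull(f(P))],255,shift=4)
    return cv2.resize(I,(x1-x0,y1-y0),interpolation=cv2.INTER_AREA)/255.
def soft(im,win,fg,bg,keep=None):
    x0,y0,x1,y1=win;c=im[y0:y1,x0:x1].astype(float);d=np.subtract(fg,bg)
    return np.clip(((c-bg)@d)/(d@d),0,1)
def fit(p0,views,polys,hulls):
    def cost(p): return sum(np.mean((render(n,p,polys,hulls,w)-m)**2)*m.size for n,w,m in views)
    sx=np.array([[0,0,0],[.006,0,0],[0,.006,0],[0,0,.15]])+p0
    r=minimize(cost,p0,method="Nelder-Mead",options=dict(initial_simplex=sx,xatol=1e-5,fatol=1e-3));return r.x,r.fun
def shimmodel(z):
    sd=slotdisc();L=[np.c_[sd,np.full(len(sd),z+h)] for h in(.004,.008,.012,.016)]
    return L,[box(-.034,-.016,-.005,.005,z+.016,z+.044)]
E
cat > m1.py <<'E'
from h import *
T=cv2.imread("pics/top0.png")[:,:,::-1];S=cv2.imread("pics/scene0.png")[:,:,::-1]
def sat(im,w):  # orange: red minus blue
    x0,y0,x1,y1=w;c=im[y0:y1,x0:x1].astype(float);return c[...,0]-c[...,2]
print("shim seed",unproj("top",[[334.2,215.2]],.022),"tcp")
wt=(315,198,353,233);p=unproj("top",[[334.2,215.2]],.022)[0]
d=sat(T,wt);mt=np.clip(d/np.percentile(d,88),0,1)
uv=proj("scene",[[p[0],p[1],.025]])[0];print("scene px",uv)
x,y=np.int32(uv);ws=(x-26,y-24,x+26,y+20);d=sat(S,ws);ms=np.clip(d/np.percentile(d,85),0,1)
po,hu=shimmodel(.006)
for v in ([("top",wt,mt)],[("scene",ws,ms)],[("top",wt,mt),("scene",ws,ms)]):
    print("shim",fit(np.array([p[0],p[1],-1.7]),v,po,hu))
# fixture: not-green
w=(382,168,460,232);x0,y0,x1,y1=w;c=T[y0:y1,x0:x1].astype(float)
print("green",T[172,400],"base",T[190,398])
g=np.clip(1-(c[...,1]-np.maximum(c[...,0],c[...,2]))/25.,0,1)
p=unproj("top",[[421,200]],.012)[0]
H=[box(-.08,.08,-.056,.056,0,.012)]+[box(-.065,.065,s*.036,s*.046,.012,.037) for s in(1,-1)]
print("fix",fit(np.array([p[0],p[1],-1.6]),[("top",w,g)],[],H))
w=(412,183,447,217);x0,y0,x1,y1=w;c=T[y0:y1,x0:x1].astype(float);d=c[...,2]-c[...,0]
b=np.clip(d/np.percentile(d,80),0,1)
sd=slotdisc();P=[np.c_[sd,np.full(len(sd),h)] for h in(.018,.024,.030)]
p=unproj("top",[[428,200]],.03)[0]
print("blue",fit(np.array([p[0],p[1],-1.6]),[("top",w,b)],P,[]))
x0,y0,x1,y1=(422,191,438,207);c=T[y0:y1,x0:x1].astype(float);d=np.clip(c[...,0]-c[...,2]-30,0,None)
yy,xx=np.mgrid[y0:y1,x0:x1];uv=[[(xx*d).sum()/d.sum(),(yy*d).sum()/d.sum()]];print("cap",uv,unproj("top",uv,.059))
E
python3 m1.py
```

```text
shim seed [[ 0.43369296 -0.07272616  0.022     ]] tcp
scene px [354.23686287 219.32457496]
shim (array([ 0.43491795, -0.0709184 , -1.96140634]), np.float64(17.940314033064205))
shim (array([ 0.43497553, -0.07207879, -1.91359242]), np.float64(130.45821536304823))
shim (array([ 0.43483246, -0.07105048, -1.94163655]), np.float64(151.65958923949097))
green [19 64 47] base [102 104 107]
fix (array([ 0.47222416, -0.3057861 , -1.64347175]), np.float64(551.4300893502499))
blue (array([ 0.4710166 , -0.32404215, -1.66330113]), np.float64(27.19275396066396))
cap [[np.float64(429.4704711347047), np.float64(198.35434638354346)]] [[ 0.47017246 -0.32227929  0.059     ]]
```

```bash
sed -i 's#/25\.,0,1)#/14.,0,1)#' m1.py; python3 m1.py | grep -E "fix|blue"; python3 - <<'E'
from h import *
T=cv2.imread("pics/top0.png")
print("box base edge z0",unproj("top",[[293,186],[368,186]],0.).round(3).tolist())
c=cv2.resize(T[90:250,270:400],(650,600)[:2] if 0 else (488,600),interpolation=cv2.INTER_CUBIC);cv2.imwrite("pics/crop2.png",c)
E
```

```text
box base edge z0 [[0.518, 0.038, 0.0], [0.514, -0.168, 0.0]]Traceback (most recent call last):
  File "m1.py", line 12, in <module>
    print("shim",fit(np.array([p[0],p[1],-1.7]),v,po,hu))
                 ~~~^^^^^^^^^^^^^^^^^^^^^^^^^^^^^^^^^^^^
  File "h.py", line 34, in fit
    r=minimize(cost,p0,method="Nelder-Mead",options=dict(initial_simplex=sx,xatol=1e-5,fatol=1e-3));return r.x,r.fun
    res = _minimize_neldermead(fun, x0, args, callback, bounds=bounds,
                               **options)
    fxr = func(xr)
    fx = function(np.copy(x), *(wrapper_args + args))
  File "h.py", line 32, in cost
    def cost(p): return sum(np.mean((render(n,p,polys,hulls,w)-m)**2)*m.size for n,w,m in views)
                        ~~~^^^^^^^^^^^^^^^^^^^^^^^^^^^^^^^^^^^^^^^^^^^^^^^^^^^^^^^^^^^^^^^^^^^^^
  File "h.py", line 32, in <genexpr>
    def cost(p): return sum(np.mean((render(n,p,polys,hulls,w)-m)**2)*m.size for n,w,m in views)
                                     ~~~~~~^^^^^^^^^^^^^^^^^^^
  File "h.py", line 26, in render
    for P in hulls: cv2.fillPoly(I,[cv2.convexHull(f(P))],255,shift=4)
                                                   ~^^^
  File "h.py", line 24, in <lambda>
    f=lambda P:np.int32(np.round(((proj(n,place(P,p))-[x0,y0]+.5)*S-.5)*16))
                                   ~~~~^^^^^^^^^^^^^^
  File "h.py", line 5, in proj
    m=cams.camera_model(n);E=np.array(m["extrinsics"])
ValueError: time passes only in moves, steps and waits
```

View pics/crop2.png

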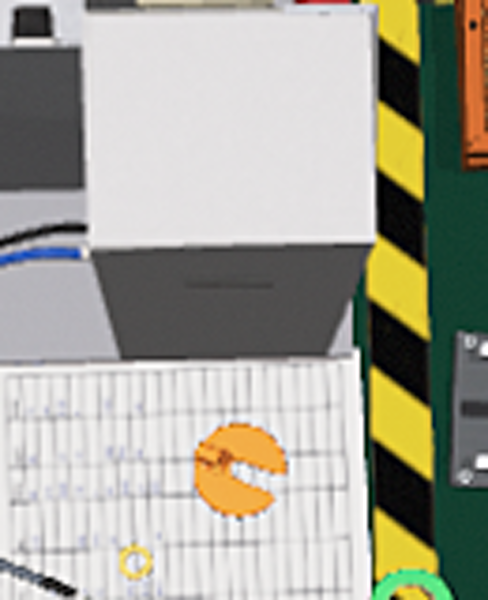

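The crop shows the pillar's base edge at top-image row 185, so x ≈ 0.52 m and y from 0.02 to -0.14. That leaves about 76 mm beyond the fin, so I'll open the gripper only partly.

```bash
sed -i 's/^def proj/CM={n:cams.camera_model(n) for n in("scene","top")}\ndef proj/; s/m=cams.camera_model(n)/m=CM[n]/' h.py; python3 m1.py; python3 -c "
from station import sensors;s=sensors.sense();print(s['t'],s['tcp_pos'])"
```

```text
shim seed [[ 0.43369296 -0.07272616  0.022     ]] tcp
scene px [354.23686287 219.32457496]
shim (array([ 0.43491795, -0.0709184 , -1.96140634]), np.float64(17.940314033064205))
shim (array([ 0.43497553, -0.07207879, -1.91359242]), np.float64(130.45821536304823))
shim (array([ 0.43483246, -0.07105048, -1.94163655]), np.float64(151.65958923949097))
green [19 64 47] base [102 104 107]
fix (array([ 0.47229022, -0.30577852, -1.64258261]), np.float64(203.68947908575194))
blue (array([ 0.4710166 , -0.32404215, -1.66330113]), np.float64(27.19275396066396))
cap [[np.float64(429.4704711347047), np.float64(198.35434638354346)]] [[ 0.47017246 -0.32227929  0.059     ]]
0.1 [ 0.14293542 -0.60777278  0.23043222]
```

Call:
move_arm([
  {"dx": 0.46,"dy": 0.86,"rz": 0.18},
  {"dx": 0.46,"dy": 0.86,"rz": 0.18},
  {"dx": 0.46,"dy": 0.86,"rz": 0.18},
  {"dx": 0.46,"dy": 0.86,"rz": 0.18},
  {"dx": 0.46,"dy": 0.86,"rz": 0.18},
  {"dx": 0.46,"dy": 0.86,"rz": 0.18},
  {"dx": 0.46,"dy": 0.86,"rz": 0.18},
  {"dx": 0.46,"dy": 0.86,"rz": 0.18},
  {"dx": 0.46,"dy": 0.86,"rz": 0.18},
  {"dx": 0.46,"dy": 0.86,"rz": 0.18},
], claw=45, newtons=60)

```text
schema error: expected keys dx, dy, dz, rx, ry, rz
```

Call:
move_arm([
  {"dx": 0.46,"dy": 0.86},
  {"dx": 0.46,"dy": 0.86},
  {"dx": 0.46,"dy": 0.86},
  {"dx": 0.46,"dy": 0.86},
  {"dx": 0.46,"dy": 0.86},
  {"dx": 0.46,"dy": 0.86},
  {"dx": 0.46,"dy": 0.86},
  {"dx": 0.46,"dy": 0.86},
  {"dx": 0.46,"dy": 0.86},
  {"dx": 0.46,"dy": 0.86},
])

```text
schema error: expected keys dx, dy, dz, rx, ry, rz
```

Call:
move_arm([
  {"dx": 0.46,"dy": 0.86,"dz": 0,"rx": 0,"ry": 0,"rz": 0.18},
  {"dx": 0.46,"dy": 0.86,"dz": 0,"rx": 0,"ry": 0,"rz": 0.18},
  {"dx": 0.46,"dy": 0.86,"dz": 0,"rx": 0,"ry": 0,"rz": 0.18},
  {"dx": 0.46,"dy": 0.86,"dz": 0,"rx": 0,"ry": 0,"rz": 0.18},
  {"dx": 0.46,"dy": 0.86,"dz": 0,"rx": 0,"ry": 0,"rz": 0.18},
  {"dx": 0.46,"dy": 0.86,"dz": 0,"rx": 0,"ry": 0,"rz": 0.18},
  {"dx": 0.46,"dy": 0.86,"dz": 0,"rx": 0,"ry": 0,"rz": 0.18},
  {"dx": 0.46,"dy": 0.86,"dz": 0,"rx": 0,"ry": 0,"rz": 0.18},
  {"dx": 0.46,"dy": 0.86,"dz": 0,"rx": 0,"ry": 0,"rz": 0.18},
  {"dx": 0.46,"dy": 0.86,"dz": 0,"rx": 0,"ry": 0,"rz": 0.18},
], claw=45, newtons=60)

```text
t: 1.35
tcp_pos: [0.2582, -0.3924, 0.2311]
tool_rot: [0.832, 0.555, 0.0, -0.0]
force: [-0.3, -0.2, 0.7]
finger_gap: 0.452
gripper_force: 0.0
```

Call:
move_arm([
  {"dx": 0.5,"dy": 0.92,"dz": 0,"rx": 0,"ry": 0,"rz": 0.03},
  {"dx": 0.5,"dy": 0.92,"dz": 0,"rx": 0,"ry": 0,"rz": 0},
  {"dx": 0.5,"dy": 0.92,"dz": 0,"rx": 0,"ry": 0,"rz": 0},
  {"dx": 0.5,"dy": 0.92,"dz": 0,"rx": 0,"ry": 0,"rz": 0},
  {"dx": 0.5,"dy": 0.92,"dz": 0,"rx": 0,"ry": 0,"rz": 0},
  {"dx": 0.5,"dy": 0.92,"dz": 0,"rx": 0,"ry": 0,"rz": 0},
  {"dx": 0.5,"dy": 0.92,"dz": 0,"rx": 0,"ry": 0,"rz": 0},
  {"dx": 0.5,"dy": 0.92,"dz": 0,"rx": 0,"ry": 0,"rz": 0},
  {"dx": 0.5,"dy": 0.92,"dz": 0,"rx": 0,"ry": 0,"rz": 0},
  {"dx": 0.5,"dy": 0.92,"dz": 0,"rx": 0,"ry": 0,"rz": 0},
])

```text
t: 2.6
tcp_pos: [0.3832, -0.1625, 0.2311]
tool_rot: [0.828, 0.56, -0.0, -0.0]
force: [0.0, 1.0, 0.5]
finger_gap: 0.452
gripper_force: 0.0
```

Call:
move_arm([
  {"dx": 0.49,"dy": 0.93,"dz": 0,"rx": 0,"ry": 0,"rz": 0},
  {"dx": 0.49,"dy": 0.93,"dz": 0,"rx": 0,"ry": 0,"rz": 0},
  {"dx": 0.49,"dy": 0.93,"dz": 0,"rx": 0,"ry": 0,"rz": 0},
  {"dx": 0.49,"dy": 0.93,"dz": -0.5,"rx": 0,"ry": 0,"rz": 0},
  {"dx": 0.5,"dy": 0.92,"dz": -0.9,"rx": 0,"ry": 0,"rz": 0},
  {"dx": 0,"dy": 0,"dz": -0.9,"rx": 0,"ry": 0,"rz": 0},
  {"dx": 0,"dy": 0,"dz": -0.9,"rx": 0,"ry": 0,"rz": 0},
  {"dx": 0,"dy": 0,"dz": -0.9,"rx": 0,"ry": 0,"rz": 0},
  {"dx": 0,"dy": 0,"dz": -0.9,"rx": 0,"ry": 0,"rz": 0},
  {"dx": 0,"dy": 0,"dz": -0.9,"rx": 0,"ry": 0,"rz": 0},
])

```text
t: 3.85
tcp_pos: [0.4445, -0.0474, 0.083]
tool_rot: [0.828, 0.56, -0.0, -0.0]
force: [0.3, -0.5, 0.1]
finger_gap: 0.45
gripper_force: 0.0
```

```bash
python3 - <<'E'
from h import *
im=cams.snapshot("scene");c=im[150:260,290:430][:,:,::-1]
cv2.imwrite("pics/s2.png",cv2.resize(c,(763,600),interpolation=cv2.INTER_CUBIC))
s=sensors.sense();print(s['tcp_pos'],s['q'],proj("scene",[s['tcp_pos']]))
E
```

```text
[ 0.44302775 -0.04695129  0.08095771] [-3.57395188e-01  5.70683308e-01  2.00109940e+00  1.37074285e-05
  5.74602119e-01  2.46353332e-02] [[345.7752595  203.88174214]]
```

View pics/s2.png

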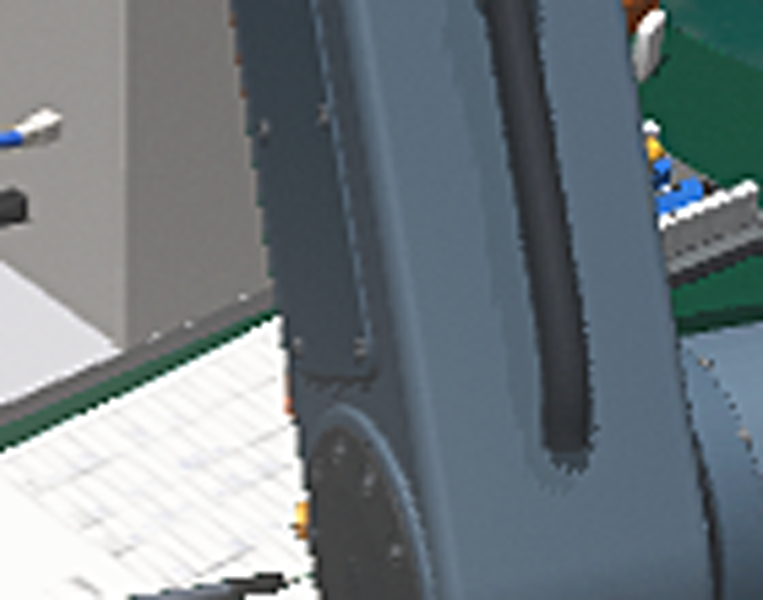

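The arm hides the shim in this view. The blue shim shows at the right edge. The fit from both cameras agreed to 1 mm, so I'll descend while watching the force.

Call:
move_arm([
  {"dx": 0.04,"dy": 0.02,"dz": -0.4,"rx": 0,"ry": 0,"rz": 0},
  {"dx": 0,"dy": 0,"dz": -0.4,"rx": 0,"ry": 0,"rz": 0},
  {"dx": 0,"dy": 0,"dz": -0.4,"rx": 0,"ry": 0,"rz": 0},
  {"dx": 0,"dy": 0,"dz": -0.3,"rx": 0,"ry": 0,"rz": 0},
  {"dx": 0,"dy": 0,"dz": -0.2,"rx": 0,"ry": 0,"rz": 0},
  {"dx": 0,"dy": 0,"dz": -0.2,"rx": 0,"ry": 0,"rz": 0},
  {"dx": 0,"dy": 0,"dz": -0.2,"rx": 0,"ry": 0,"rz": 0},
  {"dx": 0,"dy": 0,"dz": -0.1,"rx": 0,"ry": 0,"rz": 0},
  {"dx": 0,"dy": 0,"dz": 0,"rx": 0,"ry": 0,"rz": 0},
  {"dx": 0,"dy": 0,"dz": 0,"rx": 0,"ry": 0,"rz": 0},
])

```text
t: 5.15
tcp_pos: [0.4456, -0.0469, 0.0289]
tool_rot: [0.828, 0.56, 0.0, 0.0]
force: [-0.2, -0.5, 0.0]
finger_gap: 0.45
gripper_force: 0.0
```

Free of contact at TCP z = 0.029. Lower 2 mm more and close.

Call:
move_arm([
  {"dx": 0,"dy": 0,"dz": -0.08,"rx": 0,"ry": 0,"rz": 0},
  {"dx": 0,"dy": 0,"dz": 0,"rx": 0,"ry": 0,"rz": 0},
  {"dx": 0,"dy": 0,"dz": 0,"rx": 0,"ry": 0,"rz": 0},
  {"dx": 0,"dy": 0,"dz": 0,"rx": 0,"ry": 0,"rz": 0},
  {"dx": 0,"dy": 0,"dz": 0,"rx": 0,"ry": 0,"rz": 0},
  {"dx": 0,"dy": 0,"dz": 0,"rx": 0,"ry": 0,"rz": 0},
  {"dx": 0,"dy": 0,"dz": 0,"rx": 0,"ry": 0,"rz": 0},
  {"dx": 0,"dy": 0,"dz": 0,"rx": 0,"ry": 0,"rz": 0},
  {"dx": 0,"dy": 0,"dz": 0,"rx": 0,"ry": 0,"rz": 0},
  {"dx": 0,"dy": 0,"dz": 0,"rx": 0,"ry": 0,"rz": 0},
], claw=0)

```text
t: 6.4
tcp_pos: [0.4454, -0.0468, 0.0268]
tool_rot: [0.828, 0.56, -0.0, -0.0]
force: [0.3, 1.3, 1.1]
finger_gap: 0.102
gripper_force: 59.6
```

Call:
move_arm([
  {"dx": 0,"dy": 0,"dz": 0.4,"rx": 0,"ry": 0,"rz": 0},
  {"dx": 0,"dy": 0,"dz": 0.8,"rx": 0,"ry": 0,"rz": 0},
  {"dx": 0,"dy": 0,"dz": 0.8,"rx": 0,"ry": 0,"rz": 0},
  {"dx": 0,"dy": -0.4,"dz": 0.4,"rx": 0,"ry": 0,"rz": 0},
  {"dx": 0,"dy": -0.8,"dz": 0,"rx": 0,"ry": 0,"rz": 0},
  {"dx": 0,"dy": -0.8,"dz": 0,"rx": 0,"ry": 0,"rz": 0.1},
  {"dx": 0,"dy": -0.8,"dz": 0,"rx": 0,"ry": 0,"rz": 0.1},
  {"dx": 0,"dy": -0.8,"dz": 0,"rx": 0,"ry": 0,"rz": 0.1},
  {"dx": 0.2,"dy": -0.8,"dz": 0,"rx": 0,"ry": 0,"rz": 0.1},
  {"dx": 0.4,"dy": -0.8,"dz": 0,"rx": 0,"ry": 0,"rz": 0.1},
])

```text
t: 7.65
tcp_pos: [0.4599, -0.178, 0.0867]
tool_rot: [0.748, 0.664, -0.0, -0.001]
force: [0.1, 0.7, -1.1]
finger_gap: 0.101
gripper_force: 59.3
```

Call:
move_arm([
  {"dx": 0.4,"dy": -0.8,"dz": 0,"rx": 0,"ry": 0,"rz": 0.08},
  {"dx": 0.3,"dy": -0.8,"dz": 0,"rx": 0,"ry": 0,"rz": 0},
  {"dx": 0,"dy": -0.4,"dz": 0,"rx": 0,"ry": 0,"rz": 0},
  {"dx": 0,"dy": -0.1,"dz": 0,"rx": 0,"ry": 0,"rz": 0},
  {"dx": 0,"dy": 0,"dz": 0,"rx": 0,"ry": 0,"rz": 0},
  {"dx": 0,"dy": 0,"dz": 0,"rx": 0,"ry": 0,"rz": 0},
  {"dx": 0,"dy": 0,"dz": 0,"rx": 0,"ry": 0,"rz": 0},
  {"dx": 0,"dy": 0,"dz": 0,"rx": 0,"ry": 0,"rz": 0},
  {"dx": 0,"dy": 0,"dz": 0,"rx": 0,"ry": 0,"rz": 0},
  {"dx": 0,"dy": 0,"dz": 0,"rx": 0,"ry": 0,"rz": 0},
])

```text
t: 8.9
tcp_pos: [0.478, -0.2294, 0.0868]
tool_rot: [0.734, 0.679, -0.0, -0.0]
force: [-0.1, 0.1, -1.8]
finger_gap: 0.103
gripper_force: 59.2
```

```bash
python3 - <<'E'
from h import *
a=cams.snapshot("top");b=cams.snapshot("scene");cv2.imwrite("pics/top3.png",a[:,:,::-1]);cv2.imwrite("pics/scene3.png",b[:,:,::-1])
s=sensors.sense();p=s['tcp_pos'];print(s['t'],p,s['tool_rot'],s['q'][5],s['finger_gap'],s['force'])
sh=[[p[0]-.002,p[1]-.0265,p[2]-.01]]
out=[]
for n,im in(("top",a),("scene",b)):
    x,y=np.int32(proj(n,sh)[0]);print(n,x,y)
    x=min(max(x,40),600);y=min(max(y,40),360)
    out.append(cv2.resize(im[y-40:y+40,x-40:x+40],(400,400),interpolation=cv2.INTER_CUBIC))
cv2.imwrite("pics/c3.png",np.hstack(out)[:,:,::-1])
E
```

```text
9.0 [ 0.47802106 -0.22940838  0.08681591] [ 7.34169231e-01  6.78966523e-01 -7.01106789e-06  1.58468884e-05] -0.5802359856619259 0.10214179207659854 [-0.41713567  0.22085096 -2.25446754]
top 405 195
scene 391 176
```

View pics/c3.png

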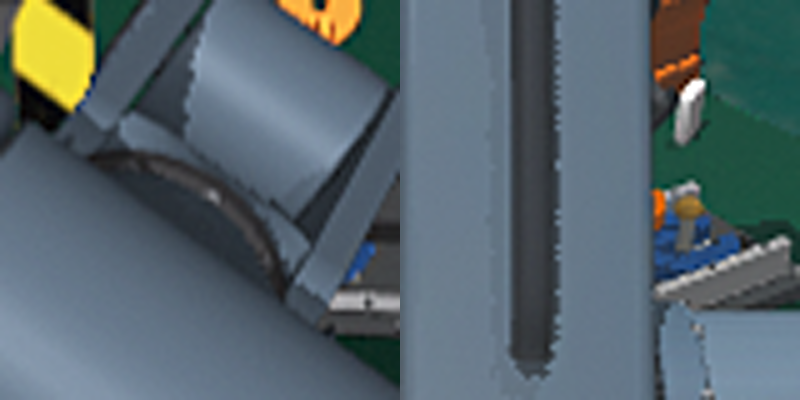

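Both crops are mostly arm. The scene crop shows the brass cap at about pixel (409,178), with the orange shim edge just left of it. I'll check the cap position against my estimate.

```bash
python3 - <<'E'
from h import *
b=cv2.imread("pics/scene3.png")[:,:,::-1].astype(int)
c=b[172:185,402:418];d=np.clip(c[...,0]-c[...,2]-40,0,80)
d[:, :2]=0
print(d)
yy,xx=np.mgrid[172:185,402:418];print((xx*d).sum()/d.sum(),(yy*d).sum()/d.sum())
for q in([.471,-.324,.0545],[.4702,-.3223,.0545]):print(proj("scene",[q]))
E
```

```text
[[ 0  0  0  0  0  0  0  0  0  0  0  0  0  0  0  0]
 [ 0  0  0  0  0  0  0  0  0  0  0  0  0  0  0  0]
 [ 0  0  0  0  0  0  0  0  0  0  0  0  0  0  0  0]
 [ 0  0  0  0  0  0 26 34  0  0  0  0  0  0  0  0]
 [ 0  0  0  0  5 60 64 66 76  0  0  0  0  0  0  0]
 [ 0  0  0  0 36 40 37 48 57 19  0  0  0  0  0  0]
 [ 0  0  0  0 14 25 35 45 49  9  0  0  0  0  0  0]
 [ 0  0  0  0  0  7  4 10  0  0  0  0  0  0  0  0]
 [ 0  0  0  0  0  0  0  0  0  0  0  0  0  0  0  0]
 [ 0  0  0  0  0  0  0  0  0  0  0  0  0  0  0  0]
 [ 0  0  0  0  0  0  0  0  0  0  0  0  0  0  0  0]
 [ 0  0  0  0  0  0  0  0  0  0  0  0  0  0  0  0]
 [ 0  0  0  0  0  0  0  0  0  0  0  0  0  0  0  0]]
408.53394255874673 176.77545691906005
[[407.90383241 176.79997231]]
[[407.71607468 177.0748678 ]]
```

Call:
move_arm([
  {"dx": 0,"dy": 0,"dz": -0.4,"rx": 0,"ry": 0,"rz": 0},
  {"dx": 0,"dy": 0,"dz": -0.4,"rx": 0,"ry": 0,"rz": 0},
  {"dx": 0,"dy": 0,"dz": -0.24,"rx": 0,"ry": 0,"rz": 0},
  {"dx": 0,"dy": 0,"dz": -0.1,"rx": 0,"ry": 0,"rz": 0},
  {"dx": 0,"dy": 0,"dz": -0.1,"rx": 0,"ry": 0,"rz": 0},
  {"dx": 0,"dy": 0,"dz": -0.04,"rx": 0,"ry": 0,"rz": 0},
  {"dx": 0,"dy": 0,"dz": -0.04,"rx": 0,"ry": 0,"rz": 0},
  {"dx": 0,"dy": 0,"dz": -0.04,"rx": 0,"ry": 0,"rz": 0},
  {"dx": 0,"dy": 0,"dz": 0,"rx": 0,"ry": 0,"rz": 0},
  {"dx": 0,"dy": 0,"dz": 0,"rx": 0,"ry": 0,"rz": 0},
])

```text
t: 10.25
tcp_pos: [0.478, -0.2294, 0.0529]
tool_rot: [0.734, 0.679, 0.0, 0.0]
force: [-0.1, -0.0, -2.6]
finger_gap: 0.099
gripper_force: 59.3
```

Call:
move_arm([
  {"dx": -0.015,"dy": -0.2,"dz": 0,"rx": 0,"ry": 0,"rz": 0},
  {"dx": -0.015,"dy": -0.2,"dz": 0,"rx": 0,"ry": 0,"rz": 0},
  {"dx": -0.015,"dy": -0.2,"dz": 0,"rx": 0,"ry": 0,"rz": 0},
  {"dx": -0.015,"dy": -0.2,"dz": 0,"rx": 0,"ry": 0,"rz": 0},
  {"dx": -0.015,"dy": -0.2,"dz": 0,"rx": 0,"ry": 0,"rz": 0},
  {"dx": -0.015,"dy": -0.16,"dz": 0,"rx": 0,"ry": 0,"rz": 0},
  {"dx": -0.01,"dy": -0.12,"dz": 0,"rx": 0,"ry": 0,"rz": 0},
  {"dx": -0.01,"dy": -0.1,"dz": 0,"rx": 0,"ry": 0,"rz": 0},
  {"dx": 0,"dy": 0,"dz": 0,"rx": 0,"ry": 0,"rz": 0},
  {"dx": 0,"dy": 0,"dz": 0,"rx": 0,"ry": 0,"rz": 0},
])

```text
t: 11.5
tcp_pos: [0.4752, -0.2637, 0.0528]
tool_rot: [0.734, 0.679, -0.0, -0.0]
force: [-0.2, -0.7, -2.0]
finger_gap: 0.103
gripper_force: 59.3
```

Call:
move_arm([
  {"dx": -0.005,"dy": -0.06,"dz": 0,"rx": 0,"ry": 0,"rz": 0},
  {"dx": -0.005,"dy": -0.06,"dz": 0,"rx": 0,"ry": 0,"rz": 0},
  {"dx": -0.005,"dy": -0.06,"dz": 0,"rx": 0,"ry": 0,"rz": 0},
  {"dx": -0.005,"dy": -0.06,"dz": 0,"rx": 0,"ry": 0,"rz": 0},
  {"dx": -0.005,"dy": -0.06,"dz": 0,"rx": 0,"ry": 0,"rz": 0},
  {"dx": -0.005,"dy": -0.06,"dz": 0,"rx": 0,"ry": 0,"rz": 0},
  {"dx": -0.005,"dy": -0.06,"dz": 0,"rx": 0,"ry": 0,"rz": 0},
  {"dx": -0.005,"dy": -0.06,"dz": 0,"rx": 0,"ry": 0,"rz": 0},
  {"dx": -0.005,"dy": -0.06,"dz": 0,"rx": 0,"ry": 0,"rz": 0},
  {"dx": 0,"dy": 0,"dz": 0,"rx": 0,"ry": 0,"rz": 0},
])

```text
t: 12.75
tcp_pos: [0.4742, -0.2776, 0.0528]
tool_rot: [0.734, 0.679, 0.0, 0.0]
force: [0.2, -0.6, -1.8]
finger_gap: 0.105
gripper_force: 59.3
```

Call:
move_arm([
  {"dx": -0.005,"dy": -0.06,"dz": 0,"rx": 0,"ry": 0,"rz": 0},
  {"dx": -0.005,"dy": -0.06,"dz": 0,"rx": 0,"ry": 0,"rz": 0},
  {"dx": -0.005,"dy": -0.06,"dz": 0,"rx": 0,"ry": 0,"rz": 0},
  {"dx": -0.005,"dy": -0.06,"dz": 0,"rx": 0,"ry": 0,"rz": 0},
  {"dx": -0.005,"dy": -0.06,"dz": 0,"rx": 0,"ry": 0,"rz": 0},
  {"dx": -0.005,"dy": -0.06,"dz": 0,"rx": 0,"ry": 0,"rz": 0},
  {"dx": -0.005,"dy": -0.06,"dz": 0,"rx": 0,"ry": 0,"rz": 0},
  {"dx": -0.005,"dy": -0.06,"dz": 0,"rx": 0,"ry": 0,"rz": 0},
  {"dx": -0.005,"dy": -0.06,"dz": 0,"rx": 0,"ry": 0,"rz": 0},
  {"dx": 0,"dy": 0,"dz": 0,"rx": 0,"ry": 0,"rz": 0},
])

```text
t: 14.0
tcp_pos: [0.473, -0.291, 0.0528]
tool_rot: [0.734, 0.679, 0.0, 0.0]
force: [-0.1, 0.2, -2.3]
finger_gap: 0.1
gripper_force: 59.3
```

Call:
move_arm([
  {"dx": -0.002,"dy": -0.02,"dz": 0,"rx": 0,"ry": 0,"rz": 0},
  {"dx": -0.002,"dy": -0.02,"dz": 0,"rx": 0,"ry": 0,"rz": 0},
  {"dx": -0.002,"dy": -0.02,"dz": 0,"rx": 0,"ry": 0,"rz": 0},
  {"dx": -0.002,"dy": -0.02,"dz": 0,"rx": 0,"ry": 0,"rz": 0},
  {"dx": -0.002,"dy": -0.02,"dz": 0,"rx": 0,"ry": 0,"rz": 0},
  {"dx": -0.002,"dy": -0.02,"dz": 0,"rx": 0,"ry": 0,"rz": 0},
  {"dx": -0.002,"dy": -0.02,"dz": 0,"rx": 0,"ry": 0,"rz": 0},
  {"dx": -0.002,"dy": -0.02,"dz": 0,"rx": 0,"ry": 0,"rz": 0},
  {"dx": -0.002,"dy": -0.02,"dz": 0,"rx": 0,"ry": 0,"rz": 0},
  {"dx": 0,"dy": 0,"dz": 0,"rx": 0,"ry": 0,"rz": 0},
])

```text
t: 15.25
tcp_pos: [0.4725, -0.2955, 0.0528]
tool_rot: [0.734, 0.679, -0.0, 0.0]
force: [-0.2, 0.8, -1.1]
finger_gap: 0.1
gripper_force: 59.3
```

Nothing yet. Continue in 0.25 mm steps.

Call:
move_arm([
  {"dx": -0.001,"dy": -0.01,"dz": 0,"rx": 0,"ry": 0,"rz": 0},
  {"dx": -0.001,"dy": -0.01,"dz": 0,"rx": 0,"ry": 0,"rz": 0},
  {"dx": -0.001,"dy": -0.01,"dz": 0,"rx": 0,"ry": 0,"rz": 0},
  {"dx": -0.001,"dy": -0.01,"dz": 0,"rx": 0,"ry": 0,"rz": 0},
  {"dx": -0.001,"dy": -0.01,"dz": 0,"rx": 0,"ry": 0,"rz": 0},
  {"dx": -0.001,"dy": -0.01,"dz": 0,"rx": 0,"ry": 0,"rz": 0},
  {"dx": -0.001,"dy": -0.01,"dz": 0,"rx": 0,"ry": 0,"rz": 0},
  {"dx": -0.001,"dy": -0.01,"dz": 0,"rx": 0,"ry": 0,"rz": 0},
  {"dx": 0,"dy": 0,"dz": 0,"rx": 0,"ry": 0,"rz": 0},
  {"dx": 0,"dy": 0,"dz": 0,"rx": 0,"ry": 0,"rz": 0},
])

```text
t: 16.5
tcp_pos: [0.4724, -0.2974, 0.0528]
tool_rot: [0.734, 0.679, 0.0, 0.0]
force: [0.2, -0.2, -1.6]
finger_gap: 0.099
gripper_force: 59.3
```

Call:
move_arm([
  {"dx": -0.001,"dy": -0.01,"dz": 0,"rx": 0,"ry": 0,"rz": 0},
  {"dx": -0.001,"dy": -0.01,"dz": 0,"rx": 0,"ry": 0,"rz": 0},
  {"dx": -0.001,"dy": -0.01,"dz": 0,"rx": 0,"ry": 0,"rz": 0},
  {"dx": -0.001,"dy": -0.01,"dz": 0,"rx": 0,"ry": 0,"rz": 0},
  {"dx": -0.001,"dy": -0.01,"dz": 0,"rx": 0,"ry": 0,"rz": 0},
  {"dx": -0.001,"dy": -0.01,"dz": 0,"rx": 0,"ry": 0,"rz": 0},
  {"dx": 0,"dy": 0,"dz": 0,"rx": 0,"ry": 0,"rz": 0},
  {"dx": 0,"dy": 0,"dz": 0,"rx": 0,"ry": 0,"rz": 0},
  {"dx": 0,"dy": 0,"dz": 0,"rx": 0,"ry": 0,"rz": 0},
  {"dx": 0,"dy": 0,"dz": 0,"rx": 0,"ry": 0,"rz": 0},
])

```text
t: 17.75
tcp_pos: [0.4722, -0.2989, 0.0528]
tool_rot: [0.734, 0.679, -0.0, -0.0]
force: [0.9, 0.5, -0.5]
finger_gap: 0.104
gripper_force: 59.2
```

Call:
move_arm([
  {"dx": -0.001,"dy": -0.01,"dz": 0,"rx": 0,"ry": 0,"rz": 0},
  {"dx": -0.001,"dy": -0.01,"dz": 0,"rx": 0,"ry": 0,"rz": 0},
  {"dx": -0.001,"dy": -0.01,"dz": 0,"rx": 0,"ry": 0,"rz": 0},
  {"dx": -0.001,"dy": -0.01,"dz": 0,"rx": 0,"ry": 0,"rz": 0},
  {"dx": 0,"dy": 0,"dz": 0,"rx": 0,"ry": 0,"rz": 0},
  {"dx": 0,"dy": 0,"dz": 0,"rx": 0,"ry": 0,"rz": 0},
  {"dx": 0,"dy": 0,"dz": 0,"rx": 0,"ry": 0,"rz": 0},
  {"dx": 0,"dy": 0,"dz": 0,"rx": 0,"ry": 0,"rz": 0},
  {"dx": 0,"dy": 0,"dz": 0,"rx": 0,"ry": 0,"rz": 0},
  {"dx": 0,"dy": 0,"dz": 0,"rx": 0,"ry": 0,"rz": 0},
])

```text
t: 19.0
tcp_pos: [0.4721, -0.2994, 0.0528]
tool_rot: [0.734, 0.679, 0.0, -0.0]
force: [1.8, 5.0, 0.1]
finger_gap: 0.102
gripper_force: 59.5
```

Contact: +5 N along y, so the slot's end is home at TCP y ≈ -0.299. I'll back off to concentric and work out the arc.

```bash
python3 - <<'E'
import numpy as np
f=np.radians(85.54-3*np.arange(31));p=26.5*np.c_[np.cos(f),np.sin(f)]/25
print(np.round(np.diff(p,axis=0),3).tolist())
E
```

```text
[[0.055, -0.006], [0.055, -0.009], [0.054, -0.012], [0.054, -0.014], [0.053, -0.017], [0.052, -0.02], [0.051, -0.023], [0.049, -0.025], [0.048, -0.028], [0.047, -0.03], [0.045, -0.033], [0.043, -0.035], [0.041, -0.037], [0.039, -0.039], [0.037, -0.041], [0.035, -0.043], [0.033, -0.045], [0.03, -0.047], [0.028, -0.048], [0.025, -0.049], [0.023, -0.051], [0.02, -0.052], [0.017, -0.053], [0.014, -0.054], [0.012, -0.054], [0.009, -0.055], [0.006, -0.055], [0.003, -0.055], [0.0, -0.055], [-0.003, -0.055]]
```

Call:
move_arm([
  {"dx": 0.006,"dy": 0.03,"dz": 0,"rx": 0,"ry": 0,"rz": 0},
  {"dx": 0.008,"dy": 0.03,"dz": 0,"rx": 0,"ry": 0,"rz": 0},
  {"dx": 0.008,"dy": 0.024,"dz": 0,"rx": 0,"ry": 0,"rz": 0},
  {"dx": 0,"dy": 0,"dz": 0,"rx": 0,"ry": 0,"rz": 0},
  {"dx": 0,"dy": 0,"dz": 0,"rx": 0,"ry": 0,"rz": 0},
  {"dx": 0,"dy": 0,"dz": 0,"rx": 0,"ry": 0,"rz": 0},
  {"dx": 0,"dy": 0,"dz": 0,"rx": 0,"ry": 0,"rz": 0},
  {"dx": 0,"dy": 0,"dz": 0,"rx": 0,"ry": 0,"rz": 0},
  {"dx": 0,"dy": 0,"dz": 0,"rx": 0,"ry": 0,"rz": 0},
  {"dx": 0,"dy": 0,"dz": 0,"rx": 0,"ry": 0,"rz": 0},
])

```text
t: 20.25
tcp_pos: [0.4727, -0.2978, 0.0528]
tool_rot: [0.734, 0.679, -0.0, 0.0]
force: [-0.4, -0.3, -1.5]
finger_gap: 0.102
gripper_force: 59.2
```

Call:
move_arm([
  {"dx": 0.055,"dy": -0.006,"dz": 0,"rx": 0,"ry": 0,"rz": -0.1},
  {"dx": 0.055,"dy": -0.009,"dz": 0,"rx": 0,"ry": 0,"rz": -0.1},
  {"dx": 0.054,"dy": -0.012,"dz": 0,"rx": 0,"ry": 0,"rz": -0.1},
  {"dx": 0.054,"dy": -0.014,"dz": 0,"rx": 0,"ry": 0,"rz": -0.1},
  {"dx": 0.053,"dy": -0.017,"dz": 0,"rx": 0,"ry": 0,"rz": -0.1},
  {"dx": 0.052,"dy": -0.02,"dz": 0,"rx": 0,"ry": 0,"rz": -0.1},
  {"dx": 0.051,"dy": -0.023,"dz": 0,"rx": 0,"ry": 0,"rz": -0.1},
  {"dx": 0.049,"dy": -0.025,"dz": 0,"rx": 0,"ry": 0,"rz": -0.1},
  {"dx": 0.048,"dy": -0.028,"dz": 0,"rx": 0,"ry": 0,"rz": -0.1},
  {"dx": 0.047,"dy": -0.03,"dz": 0,"rx": 0,"ry": 0,"rz": -0.1},
])

```text
t: 21.5
tcp_pos: [0.4857, -0.3024, 0.0528]
tool_rot: [0.885, 0.465, 0.0, 0.0]
force: [0.4, 0.4, -1.8]
finger_gap: 0.099
gripper_force: 59.2
```

Call:
move_arm([
  {"dx": 0.045,"dy": -0.033,"dz": 0,"rx": 0,"ry": 0,"rz": -0.1},
  {"dx": 0.043,"dy": -0.035,"dz": 0,"rx": 0,"ry": 0,"rz": -0.1},
  {"dx": 0.041,"dy": -0.037,"dz": 0,"rx": 0,"ry": 0,"rz": -0.1},
  {"dx": 0.039,"dy": -0.039,"dz": 0,"rx": 0,"ry": 0,"rz": -0.1},
  {"dx": 0.037,"dy": -0.041,"dz": 0,"rx": 0,"ry": 0,"rz": -0.1},
  {"dx": 0.035,"dy": -0.043,"dz": 0,"rx": 0,"ry": 0,"rz": -0.1},
  {"dx": 0.033,"dy": -0.045,"dz": 0,"rx": 0,"ry": 0,"rz": -0.1},
  {"dx": 0.03,"dy": -0.047,"dz": 0,"rx": 0,"ry": 0,"rz": -0.1},
  {"dx": 0.028,"dy": -0.048,"dz": 0,"rx": 0,"ry": 0,"rz": -0.1},
  {"dx": 0.025,"dy": -0.049,"dz": 0,"rx": 0,"ry": 0,"rz": -0.1},
])

```text
t: 22.75
tcp_pos: [0.4945, -0.3129, 0.0528]
tool_rot: [0.975, 0.22, 0.0, 0.0]
force: [-0.5, -0.5, -2.0]
finger_gap: 0.107
gripper_force: 59.2
```

Call:
move_arm([
  {"dx": 0.023,"dy": -0.051,"dz": 0,"rx": 0,"ry": 0,"rz": -0.1},
  {"dx": 0.02,"dy": -0.052,"dz": 0,"rx": 0,"ry": 0,"rz": -0.1},
  {"dx": 0.017,"dy": -0.053,"dz": 0,"rx": 0,"ry": 0,"rz": -0.1},
  {"dx": 0.014,"dy": -0.054,"dz": 0,"rx": 0,"ry": 0,"rz": -0.1},
  {"dx": 0.012,"dy": -0.054,"dz": 0,"rx": 0,"ry": 0,"rz": -0.1},
  {"dx": 0.009,"dy": -0.055,"dz": 0,"rx": 0,"ry": 0,"rz": -0.1},
  {"dx": 0.006,"dy": -0.055,"dz": 0,"rx": 0,"ry": 0,"rz": -0.1},
  {"dx": 0.003,"dy": -0.055,"dz": 0,"rx": 0,"ry": 0,"rz": -0.1},
  {"dx": 0,"dy": -0.055,"dz": 0,"rx": 0,"ry": 0,"rz": -0.1},
  {"dx": -0.003,"dy": -0.055,"dz": 0,"rx": 0,"ry": 0,"rz": -0.1},
])

```text
t: 24.0
tcp_pos: [0.497, -0.3263, 0.0528]
tool_rot: [0.999, -0.04, 0.0, 0.0]
force: [1.2, -0.5, -2.6]
finger_gap: 0.103
gripper_force: 59.2
```

Call:
move_arm([
  {"dx": 0,"dy": 0,"dz": 0,"rx": 0,"ry": 0,"rz": 0},
  {"dx": 0,"dy": 0,"dz": -0.02,"rx": 0,"ry": 0,"rz": 0},
  {"dx": 0,"dy": 0,"dz": -0.02,"rx": 0,"ry": 0,"rz": 0},
  {"dx": 0,"dy": 0,"dz": -0.02,"rx": 0,"ry": 0,"rz": 0},
  {"dx": 0,"dy": 0,"dz": -0.02,"rx": 0,"ry": 0,"rz": 0},
  {"dx": 0,"dy": 0,"dz": -0.02,"rx": 0,"ry": 0,"rz": 0},
  {"dx": 0,"dy": 0,"dz": 0,"rx": 0,"ry": 0,"rz": 0},
  {"dx": 0,"dy": 0,"dz": 0,"rx": 0,"ry": 0,"rz": 0},
  {"dx": 0,"dy": 0,"dz": 0,"rx": 0,"ry": 0,"rz": 0},
  {"dx": 0,"dy": 0,"dz": 0,"rx": 0,"ry": 0,"rz": 0},
])

```text
t: 25.25
tcp_pos: [0.497, -0.3263, 0.0503]
tool_rot: [0.999, -0.039, 0.0, 0.0]
force: [-0.2, -0.1, -2.5]
finger_gap: 0.1
gripper_force: 59.2
```

Call:
move_arm([
  {"dx": 0,"dy": 0,"dz": -0.02,"rx": 0,"ry": 0,"rz": 0},
  {"dx": 0,"dy": 0,"dz": -0.02,"rx": 0,"ry": 0,"rz": 0},
  {"dx": 0,"dy": 0,"dz": -0.02,"rx": 0,"ry": 0,"rz": 0},
  {"dx": 0,"dy": 0,"dz": -0.02,"rx": 0,"ry": 0,"rz": 0},
  {"dx": 0,"dy": 0,"dz": -0.02,"rx": 0,"ry": 0,"rz": 0},
  {"dx": 0,"dy": 0,"dz": 0,"rx": 0,"ry": 0,"rz": 0},
  {"dx": 0,"dy": 0,"dz": 0,"rx": 0,"ry": 0,"rz": 0},
  {"dx": 0,"dy": 0,"dz": 0,"rx": 0,"ry": 0,"rz": 0},
  {"dx": 0,"dy": 0,"dz": 0,"rx": 0,"ry": 0,"rz": 0},
  {"dx": 0,"dy": 0,"dz": 0,"rx": 0,"ry": 0,"rz": 0},
])

```text
t: 26.5
tcp_pos: [0.497, -0.3263, 0.0478]
tool_rot: [0.999, -0.039, -0.0, -0.0]
force: [0.3, -0.3, -1.8]
finger_gap: 0.101
gripper_force: 59.2
```

In the recess with no contact. Lower the last millimetre.

Call:
move_arm([
  {"dx": 0,"dy": 0,"dz": -0.01,"rx": 0,"ry": 0,"rz": 0},
  {"dx": 0,"dy": 0,"dz": -0.01,"rx": 0,"ry": 0,"rz": 0},
  {"dx": 0,"dy": 0,"dz": -0.01,"rx": 0,"ry": 0,"rz": 0},
  {"dx": 0,"dy": 0,"dz": -0.01,"rx": 0,"ry": 0,"rz": 0},
  {"dx": 0,"dy": 0,"dz": 0,"rx": 0,"ry": 0,"rz": 0},
  {"dx": 0,"dy": 0,"dz": 0,"rx": 0,"ry": 0,"rz": 0},
  {"dx": 0,"dy": 0,"dz": 0,"rx": 0,"ry": 0,"rz": 0},
  {"dx": 0,"dy": 0,"dz": 0,"rx": 0,"ry": 0,"rz": 0},
  {"dx": 0,"dy": 0,"dz": 0,"rx": 0,"ry": 0,"rz": 0},
  {"dx": 0,"dy": 0,"dz": 0,"rx": 0,"ry": 0,"rz": 0},
])

```text
t: 27.75
tcp_pos: [0.497, -0.3263, 0.0469]
tool_rot: [0.999, -0.039, 0.0, 0.0]
force: [-0.4, 0.7, 1.0]
finger_gap: 0.103
gripper_force: 59.6
```

Seated: the load is off the wrist at TCP z = 0.0469, which puts the origin at about 26 mm. Release and rise.

Call:
move_arm([
  {"dx": 0,"dy": 0,"dz": 0,"rx": 0,"ry": 0,"rz": 0},
  {"dx": 0,"dy": 0,"dz": 0,"rx": 0,"ry": 0,"rz": 0},
  {"dx": 0,"dy": 0,"dz": 0,"rx": 0,"ry": 0,"rz": 0},
  {"dx": 0,"dy": 0,"dz": 0,"rx": 0,"ry": 0,"rz": 0},
  {"dx": 0,"dy": 0,"dz": 0,"rx": 0,"ry": 0,"rz": 0},
  {"dx": 0,"dy": 0,"dz": 0,"rx": 0,"ry": 0,"rz": 0},
  {"dx": 0,"dy": 0,"dz": 0.2,"rx": 0,"ry": 0,"rz": 0},
  {"dx": 0,"dy": 0,"dz": 0.4,"rx": 0,"ry": 0,"rz": 0},
  {"dx": 0,"dy": 0,"dz": 0.8,"rx": 0,"ry": 0,"rz": 0},
  {"dx": 0,"dy": 0,"dz": 1,"rx": 0,"ry": 0,"rz": 0},
], claw=45)

```text
t: 29.0
tcp_pos: [0.4969, -0.3262, 0.1077]
tool_rot: [0.999, -0.039, -0.0, -0.0]
force: [0.0, -0.0, 0.6]
finger_gap: 0.45
gripper_force: 0.0
```

Call:
move_arm([
  {"dx": 0,"dy": 0,"dz": 1,"rx": 0,"ry": 0,"rz": 0},
  {"dx": 0,"dy": 0,"dz": 1,"rx": 0,"ry": 0,"rz": 0},
  {"dx": 0,"dy": 0,"dz": 1,"rx": 0,"ry": 0,"rz": 0},
  {"dx": 0,"dy": 0,"dz": 1,"rx": 0,"ry": 0,"rz": 0},
  {"dx": -0.4,"dy": -1,"dz": 0,"rx": 0,"ry": 0,"rz": 0},
  {"dx": -0.4,"dy": -1,"dz": 0,"rx": 0,"ry": 0,"rz": 0},
  {"dx": -0.4,"dy": -1,"dz": 0,"rx": 0,"ry": 0,"rz": 0},
  {"dx": -0.4,"dy": -1,"dz": 0,"rx": 0,"ry": 0,"rz": 0},
  {"dx": -0.4,"dy": -1,"dz": 0,"rx": 0,"ry": 0,"rz": 0},
  {"dx": -0.4,"dy": -1,"dz": 0,"rx": 0,"ry": 0,"rz": 0},
])

```text
t: 30.25
tcp_pos: [0.4365, -0.4776, 0.2073]
tool_rot: [0.999, -0.039, 0.0, 0.0]
force: [0.4, -0.9, -0.3]
finger_gap: 0.448
gripper_force: 0.0
```

Call:
move_arm([
  {"dx": -0.6,"dy": -1,"dz": 0,"rx": 0,"ry": 0,"rz": 0},
  {"dx": -0.6,"dy": -1,"dz": 0,"rx": 0,"ry": 0,"rz": 0},
  {"dx": -0.6,"dy": -1,"dz": 0,"rx": 0,"ry": 0,"rz": 0},
  {"dx": -0.6,"dy": -1,"dz": 0,"rx": 0,"ry": 0,"rz": 0},
  {"dx": -0.6,"dy": -1,"dz": 0,"rx": 0,"ry": 0,"rz": 0},
  {"dx": -0.6,"dy": -1,"dz": 0,"rx": 0,"ry": 0,"rz": 0},
  {"dx": 0,"dy": 0,"dz": 0,"rx": 0,"ry": 0,"rz": 0},
  {"dx": 0,"dy": 0,"dz": 0,"rx": 0,"ry": 0,"rz": 0},
  {"dx": 0,"dy": 0,"dz": 0,"rx": 0,"ry": 0,"rz": 0},
  {"dx": 0,"dy": 0,"dz": 0,"rx": 0,"ry": 0,"rz": 0},
])

```text
t: 31.5
tcp_pos: [0.3478, -0.6255, 0.207]
tool_rot: [0.999, -0.038, 0.0, -0.0]
force: [-0.0, -0.2, 0.9]
finger_gap: 0.451
gripper_force: 0.0
```

```bash
python3 - <<'E'
from h import *
T=cams.snapshot("top");S=cams.snapshot("scene")
x,y=np.int32(proj("scene",[[.471,-.324,.04]])[0])
cv2.imwrite("pics/c4.png",np.hstack([cv2.resize(T[170:230,390:450],(400,400),interpolation=cv2.INTER_CUBIC),cv2.resize(S[y-30:y+30,x-30:x+30],(400,400),interpolation=cv2.INTER_CUBIC)])[:,:,::-1])
w=(408,178,450,218);c=T[w[1]:w[3],w[0]:w[2]].astype(float);d=c[...,0]-c[...,2]
m=np.clip(d/np.percentile(d,80),0,1)
for z in(.026,.030):print(z,fit(np.array([.471,-.324,-3.2]),[("top",w,m)],*shimmodel(z)))
print(sensors.sense()['t'])
E
```

```text
0.026 (array([ 0.47131584, -0.32423755, -3.20478952]), np.float64(24.32336448061377))
0.03 (array([ 0.47097408, -0.32369947, -3.22821711]), np.float64(25.978306843068886))
31.6
```

View pics/c4.png

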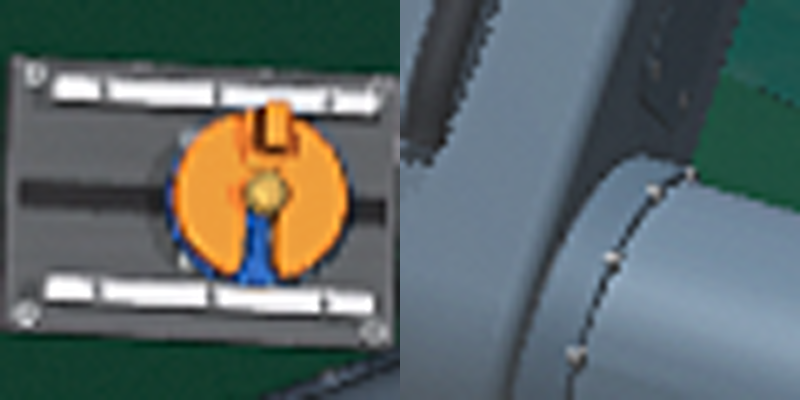

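The top view shows the orange shim centred on the post under the cap, with its slot facing the near rail (yaw -3.20, against -1.64 for the channel) and the gripper clear. The lowering heights and force put it fully down, so I'm handing in.

```bash
python3 -c "
from station import order;print(order.sign_off())"
```

```text
the job is handed in; nothing more can be done
None
```

I slid the orange shim home against the post, gave it a quarter turn, seated it in the blue shim's recess with its slot facing the near rail, let go, and handed the job in at about 32 s; sign-off returned no verdict.

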